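Seat the reference rod against the gauge of a length comparator

TASK

Set up the bench length comparator for zeroing: take the steel reference rod off its wooden rest, lay it in the open end of the V-groove, and push it gently along the groove, under the sprung hold-down lever, until it bears firmly on the dial gauge's sprung contact point with the needle turned. Feel for the contact and do not ram the gauge against its end stop; leave the rod there, held by the lever and pressing on the gauge, and do not disturb the other things on the bench.

Things in the scene. Friction and masses are not known exactly. Their poses are not given: they have to be found in the camera images.
- rod_center (a point): centre of the steel reference rod: plain solid cylinder, 30 mm diameter, 120 mm long, about 0.3 kg, with two thin dark bands round it, 32 mm either side of its middle. Its x axis is the rod's length (either end may go first). At the start it lies level on its rest with its centre 25 mm above the bench
- reference_rod: the same rod; origin and axes as rod_center
- rod_rest: small wooden board (105x52 mm, 10 mm thick, fixed) with two pairs of short 8 mm dowels, 41 mm either side of its middle along its x axis, tops 25 mm above the bench; the rod lies between them along the board's x axis, free to be lifted. Origin: middle of the underside
- comparator: length comparator, fixed: grey base 330x80 mm, top 12 mm above the bench, with a 90 degree V-groove of 3 mm steel angle, 30 mm wide. Origin: on the bench under the groove's line; x along the groove toward the dial gauge, y left of that, z up. Groove from x = -165 mm (open end) to 66 mm, bottom 27 mm, top edges 39 mm above the bench; a rod lying in it has its axis at y = 0, z = 48 mm
- groove_lay (a point): point on the axis of a rod lying in the groove, at comparator x = -95 mm, z = 48 mm: with the rod's centre here its front end is at x = -35 mm, clear of the lever
- lever_nose (a point): lowest point of the sprung hold-down lever: comparator x = 25 mm, z = 60 mm, 3 mm below the rod's top. The lever is 14 mm wide, slopes down to it from a pivot at x = -20 mm, z = 78 mm (bracket on the -y side, y -24 to -38 mm) and turns up behind to x = 38 mm. A rod pushed in beneath lifts it; it presses about 3.5 N. Drag on the rod: 2 to 4 N before the lever, 4 to 9 N under it; varies
- gauge_post: grey post of the comparator that clamps the dial gauge, 24x40 mm, top 65 mm above the bench; origin on the bench at comparator x = 112 mm, axes as the comparator's. Its face toward the rod is at x = 100 mm, and the gauge's ball-ended contact point (10 mm across) stands out of it on the rod's axis. The dial faces up and to +y; the black needle turns 72 degrees a mm
- gauge_tip_mid (a point): mean place of the free contact point's tip, comparator x = 75 mm, z = 48 mm, NOT its true place: the gauge is clamped anew each day and the tip lies anywhere up to 15 mm either side along x; it must be felt. The point is sprung toward the rod: gives from 1.5 N, takes 2.5 N at 0.5 mm and 6.5 N at 2.5 mm, its hard end stop. It pushes back on the rod, which the lever's friction holds
- lab_timer: grey lab timer, 62x66x18 (mm); a bystander, to be left alone; origin: middle of its underside
- tape_roll: roll of beige tape, 69 across, 19 high (mm); a bystander, to be left alone; origin: middle of its underside
- marker: white felt marker with a blue cap, 139 long (mm); a bystander, to be left alone; origin: middle of its underside
- tweezers: steel tweezers, 128 long (mm); a bystander, to be left alone; origin: middle of its underside
- crucible: small light crucible, 44 across, 36 high (mm); a bystander, to be left alone; origin: middle of its underside
- sample_jar: clear sample jar with a blue screw lid, 45 across, 63 high (mm); a bystander, to be left alone; origin: middle of its underside
- weight: small brass calibration weight, 21 across, 24 high (mm); a bystander, to be left alone; origin: middle of its underside

How it is judged:
By the outcome, as a careful person would: the job done as asked, in the order asked, and still so for the second after the job is handed in, with the robot touching nothing.
It also fails if it takes over 72 s, if anything falls off the work surface, if the arm or the gripper's body presses on something with over 40 N, if the wrist force passes 120 N, or if a joint passes its speed limit or range.

ROBOT

A 6-joint arm with a two-finger parallel gripper is mounted at the origin on a cart in front of the work surface, level with it; the furniture and walls round the work are solid. World frame = base frame: x ahead of the robot, y to its left, z up, the work surface at z = 0. Lengths are in m, angles in rad, forces in N, time in s.
With the tool pointing down it reaches from about 0.35 to 0.85 m from the base axis. Payload 8.1 kg.
Tool frame: the origin (TCP) lies midway between the tips of the shut fingers; the grasp point (between the pads) lies 19 mm behind it (robot.tcp_to_grasp is the distance from the TCP to the grasp point, in m); x points along the fingers, y is the direction in which the jaws open and shut, and the axes are right-handed (so a half turn about x gives the same grasp; the last joint's range is limited). The gripper opens to 93 mm and grips with 3 to 60 N. Pads are 15 mm wide; open, the fingers measure 128 mm over their backs; the gripper's body (75 mm by 188 mm) begins 65 mm behind the grasp point.
Start: joints at [1.082, 0.13, 1.488, -0, 1.523, -0.085], TCP at [0.236, 0.552, 0.219] pointing down, gripper open.
Joint ranges: [-2.96, 2.96], [-0.89, 2.26], [0.02, 2.5], [-1.34, 4.48], [0, 2.73], [-2.66, 2.66]. Speed limits (rad/s): [2.39, 2.39, 2.79, 3.14, 3.14, 3.14].

INTERFACE

Orientations are given as a rotation vector (axis times angle).
In Python, from plant import robot gives the robot as it stands.
- The arm moves only by the tool play_rows, never from a script. Its argument "plan" is a list of rows, each an object with "slide": the shift along the world's x, y, z as a fraction of full scale, a list of three; "roll": the turn about the world's z as a fraction of full scale; "fingers": the gripper command: -1 is shut, 1 is fully open, values between are in proportion. A call has 1 to 20 rows; each row shifts and turns the commanded pose from where the row before left it; what a row does not reach is not made up. Full scale, the value 1, is 30 mm for a shift and 8 degrees for a turn. A row lasts 1/8 s, in which the tool goes at most 62.5 mm and 10.7 degrees, less where a joint would pass 70% of its speed; a pose out of reach is approached as far as the arm can. A call with a number of a shift or a turn outside -1 to 1 is refused whole. A call with a gripper value outside its range is refused whole. The fingers move at their own pace and stop on an object; "squeeze" is the grip in N (left out, the last holds). Time passes only in rows, so rows that do not move let the fingers close. It gives the time, the measured TCP pose, the force and the opening at its end, in the units of the state.
- robot.read_state(): the state, without advancing time (a new reading comes with each control period).
- robot.read_camera(name): name is "side" or "top"; returns the picture (480x640x3 uint8, red, green, blue); there is no depth.
- robot.get_calibration(name): a dict with "fx", "fy", "cx", "cy" (pixels), "distortion" ([k1, k2, p1, p2, k3] as OpenCV has them; the pictures are not rectified), "R" (3x3) and "t" (3): a world point X has camera coordinates R X + t. Camera axes: x right, y down, z forward; pixel columns grow to the right and rows downward; lengths in m; the calibration is good to about 2 mm. A picture is of the moment at which its call begins. get_calibration takes no time and is no camera call.
- robot.close_job(): hands the job in, once; it reports no verdict.
Trained networks look in the newest picture that a camera, given by its name, has taken for a name from the list of things; names that differ only in an ending like _2 or _b are one class to them, and where a whole thing is asked for, a point or a joint stands for the part that bears it (a point fixed in the world has none). Each returns a list of dicts, best first, with "p" (0 to 1); they miss things now and then, are a little off and sometimes report something else, mostly with a low value. They report only what shows in the picture. A call takes as long as a camera call.
- robot.boxes_of(camera, target): "extent" ([centre column, centre row, width, height] in pixels, round what is visible of it).
- robot.regions_of(camera, target): "region" (480x640 bool, what is visible of it) and "extent" ([centre column, centre row, width, height] in pixels, round what is visible of it).
- robot.mark_of(camera, target): "point" ([column, row] in pixels: a listed point, or the origin of a listed thing).
The state is a dict: "t": time; "q": joint angles; "dq": joint speeds; "joint_torque": joint torques, N m; "tool_pos": TCP position; "orientation": TCP orientation; "force": force on the tool from outside, world axes, zero at the start; "wrist_torque": the same for the moment, N m; "opening": finger opening in m.
Only numpy, scipy, OpenCV 4.12 (cv2) and the standard library are available. Lean on these libraries where they do the work, as an engineer would, in place of code of your own. Each camera call takes 0.05 s, during which the arm holds its last target.

## Working session

There is one attempt and no reset: what is moved stays moved. The work goes in short steps, Python scripts to look and compute and a tool call to move; the robot and the scene stay as the last step left them, time stands still between calls to the robot, and variables do not carry over. Pictures are saved under pics/ and viewed, and the job is handed in when it is done.

Besides the shell and the picture viewer there is one more tool, called after "Request:" in YAML: its name, and indented under it one key for each argument. play_rows: Moves the arm, as the interface text tells. Its arguments: {"type":"object","properties":{"plan":{"type":"array","items":{"type":"object","properties":{"slide":{"type":"array","items":{"type":"number","minimum":-1,"maximum":1}},"roll":{"type":"number","minimum":-1,"maximum":1},"fingers":{"type":"number"}}}},"squeeze":{"type":"number"}},"required":["plan"]}

```bash
ls; mkdir -p pics
python3 - <<'E'
from plant import robot
import cv2
s=robot.read_state()
print({k:(v if not hasattr(v,'round') else v) for k,v in s.items()}, robot.tcp_to_grasp)
for n in("side","top"):
    im=robot.read_camera(n); cv2.imwrite(f"pics/{n}0.png",im[:,:,::-1])
    print(n,robot.get_calibration(n))
    for t in ("rod_center","groove_lay","lever_nose","gauge_tip_mid","comparator","rod_rest","gauge_post"):
        r=robot.mark_of(n,t); print(t,[(x["p"],x["point"]) for x in r[:2]])
E
```

```text
pics
{'t': 0.0, 'q': array([ 1.08157652e+00,  1.31164838e-01,  1.48926357e+00,  1.39779177e-05,
        1.52299402e+00, -8.54288371e-02]), 'dq': array([ 0.00160495,  0.00102939, -0.00032998,  0.00096833,  0.00010133,
        0.00130435]), 'joint_torque': array([-5.01605064e-04, -5.59853446e+01, -4.91754091e+01,  7.66147440e-02,
        3.59088834e-02, -2.20625429e-04]), 'tool_pos': array([0.23546934, 0.55125221, 0.21759388]), 'orientation': array([ 0.3153873 ,  1.54802209, -0.31815303]), 'force': array([-0.16955337,  0.55835771, -0.49306072]), 'wrist_torque': array([ 0.06144376, -0.01854173,  0.0842968 ]), 'opening': 0.09322186596106194} 0.0188
side {'fx': 561.6387287837412, 'fy': 561.6387287837412, 'cx': 324.99784587071207, 'cy': 247.6116877533225, 'distortion': array([-0.11484978,  0.        ,  0.        ,  0.        ,  0.        ]), 'R': array([[-0.85295972, -0.52149797, -0.02235153],
       [-0.19820395,  0.36320079, -0.91038474],
       [ 0.48288188, -0.77209135, -0.4131586 ]]), 't': array([0.44432282, 0.18709035, 0.87450461])}
rod_center [(0.85, [403.3, 248.5])]
groove_lay [(0.71, [380.4, 322.7])]
lever_nose []
gauge_tip_mid []
comparator []
rod_rest [(0.61, [396.0, 257.2])]
gauge_post []
top {'fx': 620.270607264273, 'fy': 620.270607264273, 'cx': 319.3009365492796, 'cy': 240.5331708648494, 'distortion': array([-0.18932465,  0.        ,  0.        ,  0.        ,  0.        ]), 'R': array([[ 0.02547764, -0.99964641,  0.00761153],
       [-0.99411305, -0.02613723, -0.10514792],
       [ 0.10530968, -0.0048878 , -0.99442746]]), 't': array([-1.00530947e-03,  5.24329248e-01,  1.35829627e+00])}
rod_center [(0.68, [410.0, 276.3])]
groove_lay [(0.76, [353.9, 191.2])]
lever_nose [(0.58, [298.3, 186.5])]
gauge_tip_mid [(0.57, [275.4, 194.4]), (0.29, [178.0, 293.9])]
comparator [(0.59, [310.5, 194.9])]
rod_rest [(0.76, [405.4, 273.1]), (0.56, [295.7, 308.4])]
gauge_post [(0.21, [469.2, 256.0])]
```

View pics/side0.png

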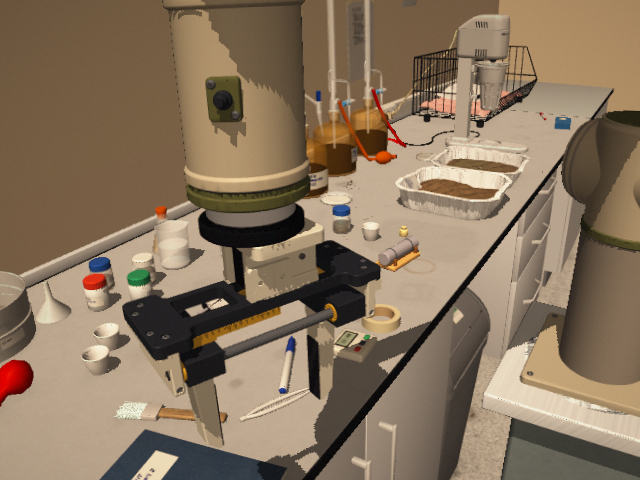

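View pics/top0.png

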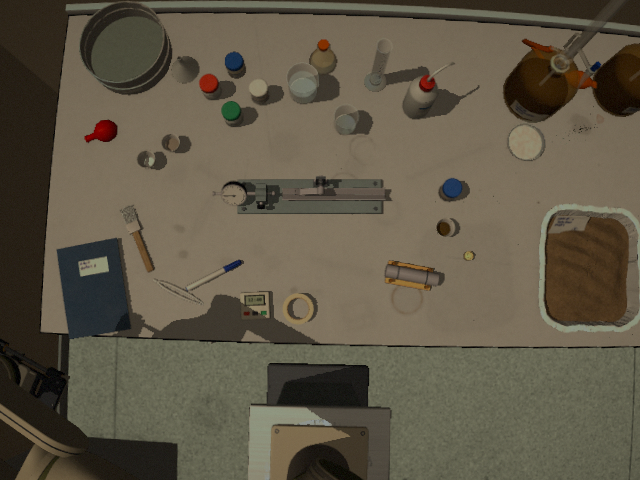

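The top view shows the comparator at about (310,197) with the gauge at its left end, so the groove runs along world +y. The rod is on its rest at about (412,275), and the weight, crucible and jar sit up and to the right of it. The arm hides the comparator in the side view. Next I'll enlarge the top view and measure.

```bash
cat > h.py <<'E'
import numpy as np, cv2
from plant import robot
def cal(n):
    c=robot.get_calibration(n); K=np.array([[c["fx"],0,c["cx"]],[0,c["fy"],c["cy"]],[0,0,1]]); return K,np.array(c["distortion"]),np.array(c["R"]),np.array(c["t"])
def back(n,uv,z):
    K,D,R,t=cal(n); p=cv2.undistortPoints(np.array([[uv]],float),K,D)[0,0]
    d=R.T@np.array([p[0],p[1],1]); o=-R.T@t; return o+d*(z-o[2])/d[2]
def proj(n,X):
    K,D,R,t=cal(n); return cv2.projectPoints(np.atleast_2d(np.array(X,float)),cv2.Rodrigues(R)[0],t,K,D)[0][:,0]
def crop(n,im,x0,y0,w,h,s,name):
    cv2.imwrite(f"pics/{name}.png",cv2.resize(im[y0:y0+h,x0:x0+w,::-1],None,fx=s,fy=s,interpolation=cv2.INTER_CUBIC))
E
python3 - <<'E'
from h import *
im=robot.read_camera("top")
crop("top",im,205,165,200,60,4,"tcomp"); crop("top",im,370,215,120,90,6,"trod")
for a,z in (((410,276.3),.025),((353.9,191.2),.048),((298.3,186.5),.06),((275.4,194.4),.048)): print(back("top",a,z))
for t in ("reference_rod","rod_rest","comparator"):
    for r in robot.regions_of("top",t)[:1]:
        m=r["region"].astype(np.uint8); print(t,r["p"],r["extent"],cv2.minAreaRect(cv2.findNonZero(m)))
E
```

```text
[ 0.44932432 -0.19243215  0.025     ]
[ 0.63439368 -0.06148425  0.048     ]
[0.63932447 0.06207657 0.06      ]
[0.62251275 0.1128143  0.048     ]
reference_rod 0.93 [412.6, 273.6, 53.5, 19.5] ((411.9189147949219, 274.98651123046875), (55.07366180419922, 14.467110633850098), 9.462322235107422)
rod_rest 0.61 [408.6, 277.6, 47.1, 28.2] ((409.02191162109375, 275.2818603515625), (45.88650131225586, 23.198171615600586), 10.491477012634277)
comparator 0.84 [298.6, 195.2, 170.3, 35.8] ((299.0, 194.0), (38.0, 170.0), 90.0)
```

View pics/tcomp.png

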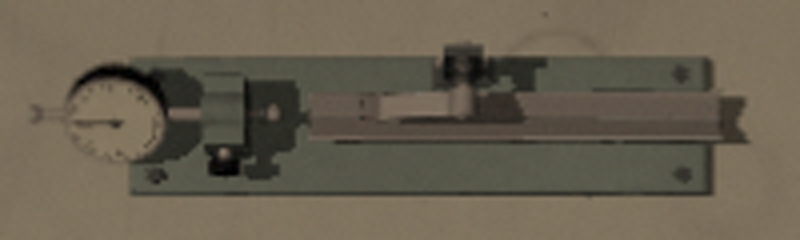

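View pics/trod.png

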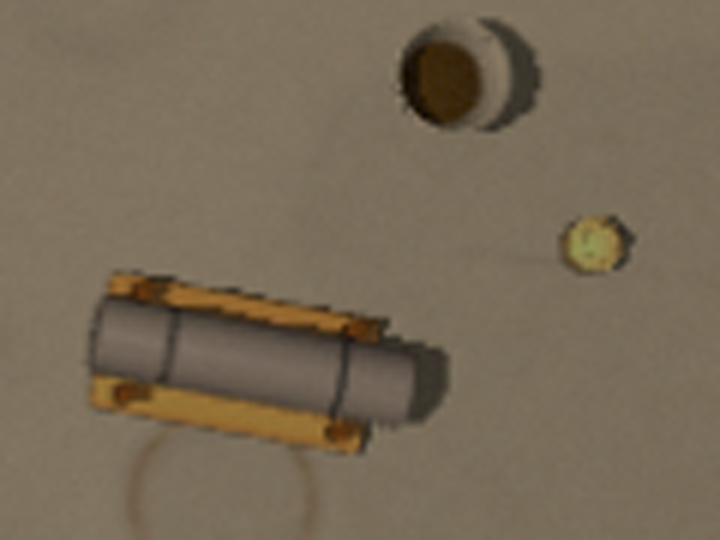

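Run:
```python
from h import *
f=lambda x,y:(205+x/4-.375,165+y/4-.375)
g=lambda x,y:(370+x/6-.417,215+y/6-.417)
C=[back("top",f(*p),.012) for p in((130,57),(711,57),(712,194),(130,194))]
for c in C: print(c)
print("len",np.linalg.norm(C[0]-C[1]),np.linalg.norm(C[2]-C[1]))
d=(C[0]+C[3]-C[1]-C[2]); print("yaw",np.degrees(np.arctan2(d[1],d[0])),"mid",sum(C)/4)
for p in((309,93),(309,140),(720,93),(720,142)): print("groove edge",back("top",f(*p),.039))
print("tip?",back("top",f(274,113),.05), "lever pivot",back("top",f(463,97),.078),"nose end",back("top",f(380,108),.065))
L=[back("top",g(*p),.025) for p in((97,335),(168,344),(345,379),(412,384))]
for c in L: print("rod",c)
d=L[1]-L[2]; print(np.degrees(np.arctan2(d[1],d[0])), (L[1]+L[2])/2,(L[0]+L[3])/2,np.linalg.norm(d),np.linalg.norm(L[0]-L[3]))
m=[r for r in robot.regions_of("top","reference_rod")][0]["region"].astype(np.uint8)
q=cv2.boxPoints(cv2.minAreaRect(cv2.findNonZero(m)));print([back("top",p,.025) for p in q])
for r in robot.regions_of("side","reference_rod")[:1]:
  print(r["p"],r["extent"])
cs=robot.read_camera("side"); crop("side",cs,360,215,80,70,8,"srod")
```

```text
[0.6630444  0.20453028 0.012     ]
[ 0.67186027 -0.12856802  0.012     ]
[ 0.59237897 -0.13009234  0.012     ]
[0.58364392 0.20110728 0.012     ]
len 0.3332149330014537 0.07949591279887475
yaw 91.51341689638053 mid [0.62773189 0.0367443  0.012     ]
groove edge [0.63933168 0.09943825 0.039     ]
groove edge [0.61264617 0.09854275 0.039     ]
groove edge [ 0.64571456 -0.13100933  0.039     ]
groove edge [ 0.61780363 -0.13132664  0.039     ]
tip? [0.62546413 0.1178526  0.05      ] lever pivot [0.63184594 0.01335515 0.078     ] nose end [0.62698781 0.05866581 0.065     ]
rod [ 0.46122334 -0.13762735  0.025     ]
rod [ 0.45849637 -0.16429203  0.025     ]
rod [ 0.4469341  -0.23115719  0.025     ]
rod [ 0.44561056 -0.25658584  0.025     ]
80.18946640446019 [ 0.45271524 -0.19772461  0.025     ] [ 0.45341695 -0.19710659  0.025     ] 0.06785747050938233 0.11997867210031295
[array([ 0.44505878, -0.13299528,  0.025     ]), array([ 0.47711975, -0.13781566,  0.025     ]), array([ 0.45965979, -0.26106784,  0.025     ]), array([ 0.4274922, -0.2559567,  0.025    ])]
0.97 [398.9, 249.1, 40.4, 28.3]
```

View pics/srod.png

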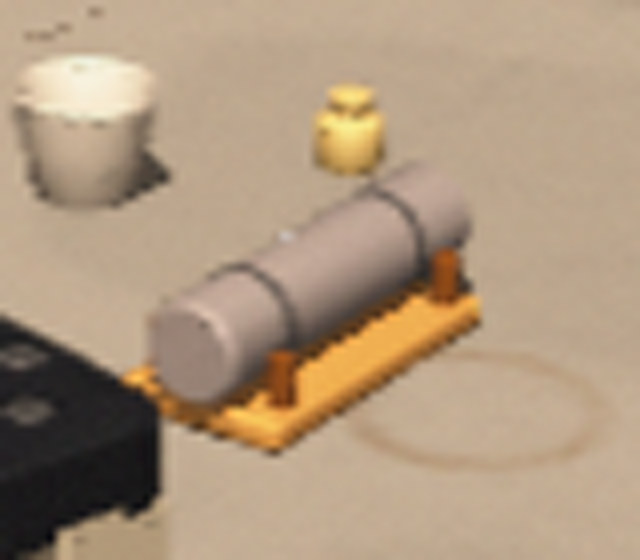

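Run:
```python
from h import *
from scipy.spatial.transform import Rotation as R
s=robot.read_state(); M=R.from_rotvec(s["orientation"]).as_matrix(); print(s["t"],M.round(3),"jaw yaw",np.degrees(np.arctan2(M[1,1],M[0,1])))
for t,z in(("crucible",.036),("weight",.024),("sample_jar",.063)):
    for r in robot.boxes_of("top",t)[:2]: print(t,r["p"],back("top",r["extent"][:2],z))
# side check of rod: overlay predicted bands/ends
d=np.array([np.cos(np.radians(80.2)),np.sin(np.radians(80.2)),0]);c=np.array([.453,-.1975,.025])
print(proj("side",[c+d*.06,c-d*.06,c]))
```

```text
1.15 [[-0.     0.393  0.92 ]
 [-0.     0.92  -0.393]
 [-1.    -0.    -0.   ]] jaw yaw 66.86286314142076
crucible 0.51 [ 0.56005211 -0.27315603  0.036     ]
crucible 0.27 [0.61977553 0.18435841 0.036     ]
sample_jar 0.69 [ 0.63906632 -0.27307966  0.063     ]
sample_jar 0.67 [0.62073597 0.05792313 0.063     ]
[[381.73011236 258.06464208]
 [412.7323716  240.31001921]
 [397.76333192 248.88768005]]
```

Request:
play_rows:
  plan:
    - {"slide": [0.72,-1,0],"roll": -0.48,"fingers": 0.3}
    - {"slide": [0.72,-1,0],"roll": -0.48,"fingers": 0.3}
    - {"slide": [0.72,-1,0],"roll": -0.48,"fingers": 0.3}
    - {"slide": [0.72,-1,0],"roll": -0.48,"fingers": 0.3}
    - {"slide": [0.72,-1,0],"roll": -0.48,"fingers": 0.3}
    - {"slide": [0.72,-1,0],"roll": -0.48,"fingers": 0.3}
    - {"slide": [0.72,-1,0],"roll": -0.48,"fingers": 0.3}
    - {"slide": [0.72,-1,0],"roll": -0.48,"fingers": 0.3}
    - {"slide": [0.72,-1,0],"roll": -0.48,"fingers": 0.3}
    - {"slide": [0.72,-1,0],"roll": -0.48,"fingers": 0.3}
    - {"slide": [0,-1,0],"roll": -0.48,"fingers": 0.3}
    - {"slide": [0,-1,0],"roll": -0.48,"fingers": 0.3}
    - {"slide": [0,-1,0],"roll": -0.48,"fingers": 0.3}
    - {"slide": [0,-1,0],"roll": -0.48,"fingers": 0.3}
    - {"slide": [0,-1,0],"roll": -0.48,"fingers": 0.3}
    - {"slide": [0,-1,0],"roll": -0.48,"fingers": 0.3}
    - {"slide": [0,-1,0],"roll": -0.48,"fingers": 0.3}
    - {"slide": [0,-1,0],"roll": -0.48,"fingers": 0.3}
    - {"slide": [0,-1,0],"roll": -0.48,"fingers": 0.3}
    - {"slide": [0,-1,0],"roll": -0.47,"fingers": 0.3}

```text
t: 3.8
tool_pos: [0.4517, -0.0492, 0.2188]
orientation: [1.337, 1.121, -1.336]
force: [0.4, 0.2, -0.3]
opening: 0.0603
```

Request:
play_rows:
  plan:
    - {"slide": [0,-1,-0.6],"roll": 0,"fingers": 0.3}
    - {"slide": [0,-1,-0.6],"roll": 0,"fingers": 0.3}
    - {"slide": [0,-1,-0.6],"roll": 0,"fingers": 0.3}
    - {"slide": [0,-1,-0.6],"roll": 0,"fingers": 0.3}
    - {"slide": [0,-0.9,-0.6],"roll": 0,"fingers": 0.3}
    - {"slide": [0,0,0],"roll": 0,"fingers": 0.3}
    - {"slide": [0,0,0],"roll": 0,"fingers": 0.3}

```text
t: 4.68
tool_pos: [0.4519, -0.1949, 0.1291]
orientation: [1.335, 1.123, -1.335]
force: [0.0, 0.3, -0.1]
opening: 0.0602
```

```bash
cat >> h.py <<'E'
from scipy.spatial.transform import Rotation as Ro
def st():
    s=robot.read_state(); M=Ro.from_rotvec(s["orientation"]).as_matrix()
    print("t",round(s["t"],2),"pos",s["tool_pos"].round(4),"F",s["force"].round(2),"op",round(s["opening"],4),"jaw",np.degrees(np.arctan2(M[1,1],M[0,1])).round(2)%360,"ax",M[:,0].round(3)); return s
E
python3 - <<'E'
from h import *
st(); im=robot.read_camera("side"); crop("side",im,300,120,200,180,4,"s1"); im=robot.read_camera("top"); crop("top",im,205,165,200,60,4,"tcomp1")
st()
E
```

```text
t 4.67 pos [ 0.4519 -0.1949  0.1291] F [ 0.02  0.31 -0.07] op 0.0602 jaw 350.13 ax [ 0.  0. -1.]
t 4.78 pos [ 0.4523 -0.1947  0.1296] F [ 1.18 -0.28  0.09] op 0.0604 jaw 350.19 ax [ 0.001 -0.    -1.   ]
```

View pics/s1.png

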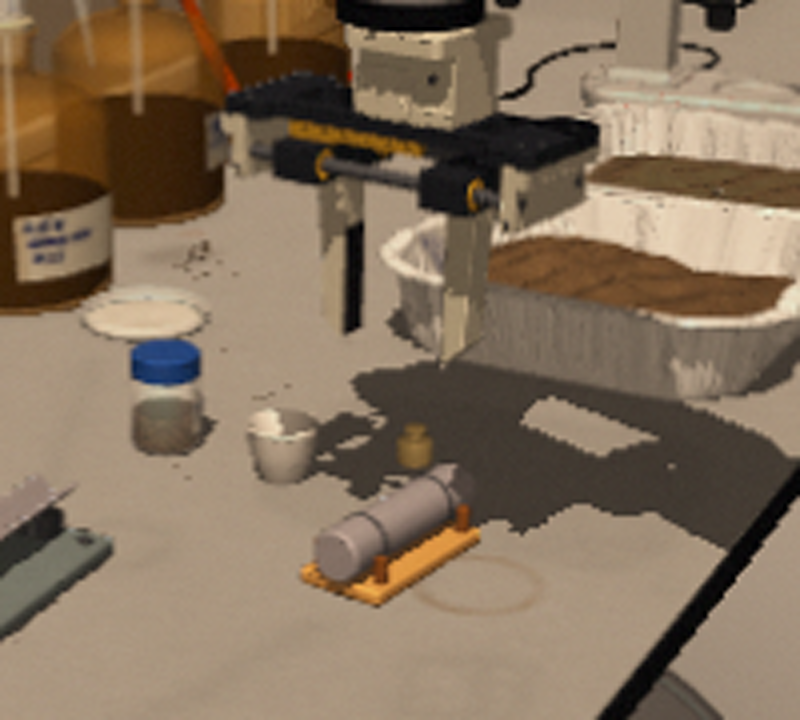

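The side view shows the gripper above the rod at crop (410,330) with jaws square to it, and the black pads reach down to the fingertips. I'll descend.

Request:
play_rows:
  plan:
    - {"slide": [0,0,-1],"roll": 0,"fingers": 0.3}
    - {"slide": [0,0,-1],"roll": 0,"fingers": 0.3}
    - {"slide": [0,0,-0.9],"roll": 0,"fingers": 0.3}
    - {"slide": [0,0,-0.6],"roll": 0,"fingers": 0.3}
    - {"slide": [0,0,-0.2],"roll": 0,"fingers": 0.3}
    - {"slide": [0,0,0],"roll": 0,"fingers": 0.3}
    - {"slide": [0,0,0],"roll": 0,"fingers": 0.3}

```text
t: 5.65
tool_pos: [0.4526, -0.1957, 0.0188]
orientation: [1.335, 1.121, -1.334]
force: [-0.1, 0.2, -0.4]
opening: 0.0607
```

Run:
```python
from h import *
st(); im=robot.read_camera("side"); crop("side",im,340,180,120,110,6,"s2");st()
```

```text
t 5.65 pos [ 0.4526 -0.1957  0.0188] F [-0.14  0.19 -0.45] op 0.0607 jaw 350.15 ax [ 0.002 -0.001 -1.   ]
t 5.7 pos [ 0.4526 -0.1957  0.0188] F [-1.26 -0.07 -0.59] op 0.0602 jaw 350.14 ax [ 0.002 -0.001 -1.   ]
```

View pics/s2.png

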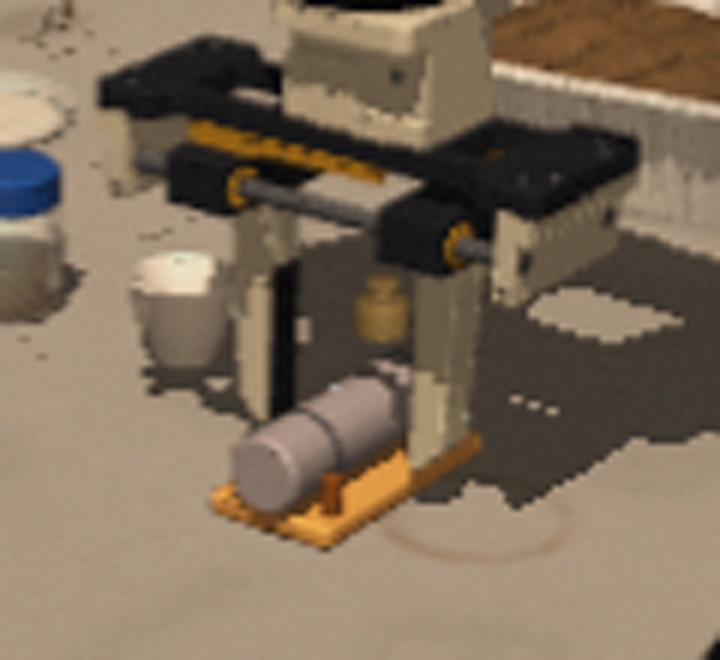

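View pics/tcomp1.png

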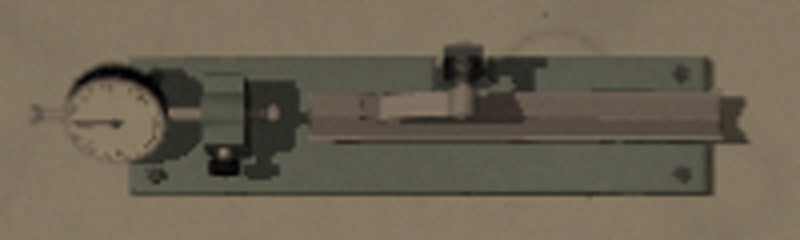

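The fingers straddle the rod just above the board, with the rod's front half at crop (320,440). Now I'll close.

Request:
play_rows:
  plan:
    - {"slide": [0,0,-0.04],"roll": 0,"fingers": 0.3}
    - {"slide": [0,0,0],"roll": 0,"fingers": -1}
    - {"slide": [0,0,0],"roll": 0,"fingers": -1}
    - {"slide": [0,0,0],"roll": 0,"fingers": -1}
    - {"slide": [0,0,0],"roll": 0,"fingers": -1}
    - {"slide": [0,0,0],"roll": 0,"fingers": -1}
  squeeze: 15

```text
t: 6.45
tool_pos: [0.4517, -0.1952, 0.0164]
orientation: [1.335, 1.123, -1.335]
force: [0.6, 0.4, 0.5]
opening: 0.03
```

Run:
```python
from h import *
st();robot.read_camera("top");st()
```

```text
t 6.45 pos [ 0.4517 -0.1952  0.0164] F [0.57 0.37 0.47] op 0.03 jaw 350.14 ax [-0.  0. -1.]
t 6.5 pos [ 0.4517 -0.1953  0.0164] F [-0.7  -0.11  0.6 ] op 0.0293 jaw 350.15 ax [-0. -0. -1.]
```

Request:
play_rows:
  plan:
    - {"slide": [0,0,0.3],"roll": 0,"fingers": -1}
    - {"slide": [0,0,0.6],"roll": 0,"fingers": -1}
    - {"slide": [0,0,0.9],"roll": 0,"fingers": -1}
    - {"slide": [0,0,0.9],"roll": 0,"fingers": -1}
    - {"slide": [0,0,0.6],"roll": 0,"fingers": -1}
    - {"slide": [0.5,0.3,0.2],"roll": 0.1,"fingers": -1}
    - {"slide": [0.7,0.6,0],"roll": 0.2,"fingers": -1}
    - {"slide": [0.8,0.6,0],"roll": 0.2,"fingers": -1}
    - {"slide": [0.8,0.6,0],"roll": 0.2,"fingers": -1}
    - {"slide": [0.8,0.6,0],"roll": 0.2,"fingers": -1}
    - {"slide": [0.8,0.6,0],"roll": 0.2,"fingers": -1}
    - {"slide": [0.7,0.6,0],"roll": 0.2,"fingers": -1}
    - {"slide": [0.5,0.4,0],"roll": 0.12,"fingers": -1}
    - {"slide": [0.3,0.27,0],"roll": 0.2,"fingers": -1}
    - {"slide": [0,0,0],"roll": 0,"fingers": -1}
    - {"slide": [0,0,0],"roll": 0,"fingers": -1}

```text
t: 8.5
tool_pos: [0.6282, -0.0584, 0.121]
orientation: [1.169, 1.235, -1.17]
force: [0.5, 0.3, -2.9]
opening: 0.0298
```

Run:
```python
from h import *
st(); im=robot.read_camera("side"); crop("side",im,240,200,240,180,3.3,"s3");im=robot.read_camera("top"); crop("top",im,205,135,240,150,3.3,"t3");st()
```

```text
t 8.5 pos [ 0.6282 -0.0584  0.121 ] F [ 0.46  0.3  -2.92] op 0.0298 jaw 3.08 ax [-0.001 -0.    -1.   ]
t 8.6 pos [ 0.6283 -0.0587  0.1213] F [ 0.5   0.89 -3.08] op 0.0302 jaw 3.05 ax [-0. -0. -1.]
```

View pics/s3.png

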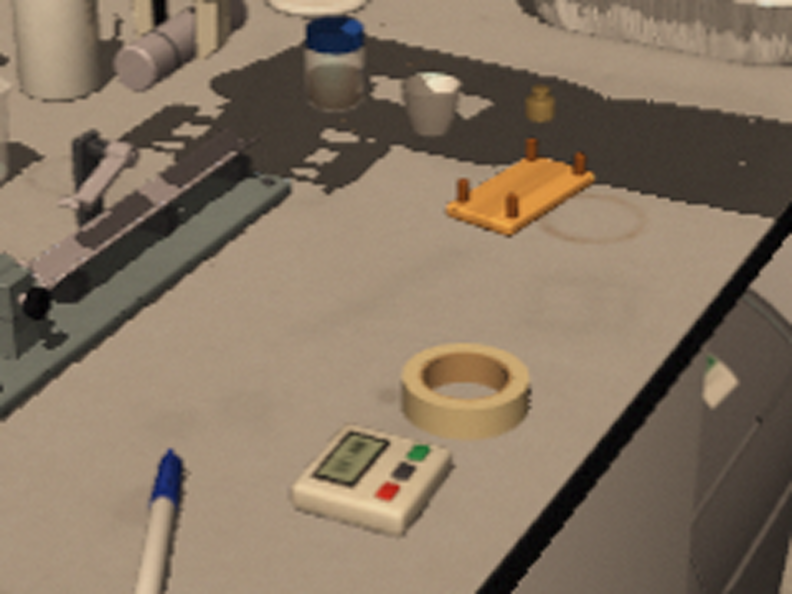

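View pics/t3.png

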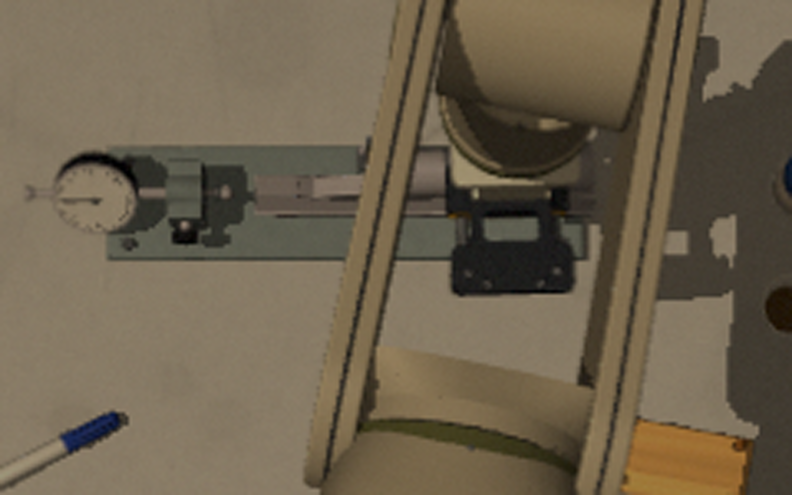

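Run:
```python
from h import *
a=np.radians(91.5);ex=np.array([np.cos(a),np.sin(a),0]);ey=np.array([-ex[1],ex[0],0]);o=np.array([.6277,.0367,0])
P=lambda x,y,z:o+ex*x/1e3+ey*y/1e3+np.array([0,0,z/1e3])
pts=dict(basefarR=P(-165,-40,12),basenearR=P(-165,40,12),groove_near=P(-165,15,39),groove_far=P(-165,-15,39),gr_front_near=P(66,15,39),nose=P(25,0,60),lay=P(-95,0,48),post=P(100,20,65))
for k,v in pts.items():
    s=proj("side",v)[0];t=proj("top",v)[0]
    print(k,v.round(4),"side crop",((s-[240,200])*3.3).round(0),"top crop",((t-[205,135])*3.3).round(0))
c=np.array([.6283,-.0587,.1295]); r=np.radians(93.05)
for L in (.0577,.0577+.0): 
  e=c+L*np.array([np.cos(r),np.sin(r),0]);print("end",e,((proj("top",e)[0]-[205,135])*3.3).round(1),((proj("side",e)[0]-[240,200])*3.3).round(1))
```

```text
basefarR [ 0.672  -0.1272  0.012 ] side crop [190. 152.] top crop [583. 145.]
basenearR [ 0.592  -0.1293  0.012 ] side crop [290. 175.] top crop [585. 258.]
groove_near [ 0.617  -0.1286  0.039 ] side crop [257. 131.] top crop [589. 216.]
groove_far [ 0.647  -0.1279  0.039 ] side crop [220. 123.] top crop [588. 172.]
gr_front_near [0.611  0.1023 0.039 ] side crop [ 55. 274.] top crop [248. 216.]
nose [0.627  0.0617 0.06  ] side crop [ 73. 208.] top crop [308. 188.]
lay [ 0.6302 -0.0583  0.048 ] side crop [182. 153.] top crop [486. 191.]
post [0.6051 0.1361 0.065 ] side crop [ 23. 260.] top crop [195. 216.]
end [ 0.62522993 -0.00108173  0.1295    ] [404.  173.4] [130.1  66.3]
end [ 0.62522993 -0.00108173  0.1295    ] [404.  173.4] [130.1  66.3]
```

The side view shows an empty rest at crop (520,190) and the rod in the jaws at (160,48). In the top view the rod's axis lines up with the groove as predicted. The turn overshot by 1.5°, so I'll correct that and lower.

Request:
play_rows:
  plan:
    - {"slide": [0.05,0,-0.5],"roll": -0.19,"fingers": -1}
    - {"slide": [0,0,-0.8],"roll": 0,"fingers": -1}
    - {"slide": [0,0,-0.7],"roll": 0,"fingers": -1}
    - {"slide": [0,0,-0.4],"roll": 0,"fingers": -1}
    - {"slide": [0,0,0],"roll": 0,"fingers": -1}
    - {"slide": [0,0,0],"roll": 0,"fingers": -1}

```text
t: 9.35
tool_pos: [0.6309, -0.0582, 0.0503]
orientation: [1.189, 1.221, -1.188]
force: [0.3, 0.3, -3.2]
opening: 0.0297
```

Run:
```python
from h import *
st(); im=robot.read_camera("side"); crop("side",im,240,180,140,120,5,"s4");st()
```

```text
t 9.35 pos [ 0.6309 -0.0582  0.0503] F [ 0.29  0.29 -3.24] op 0.0297 jaw 1.58 ax [ 0.001 -0.    -1.   ]
t 9.4 pos [ 0.6312 -0.0583  0.0506] F [ 0.96 -0.16 -3.3 ] op 0.0297 jaw 1.58 ax [ 0.002 -0.    -1.   ]
```

View pics/s4.png

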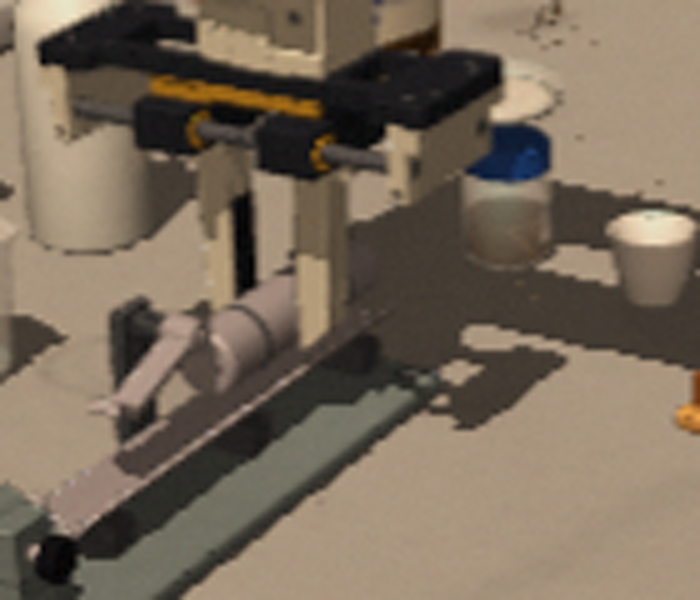

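The rod is just above the groove at crop (240,345), behind the lever and lined up with it. I'll lower it in small steps and watch the force.

Request:
play_rows:
  plan:
    - {"slide": [0,0,-0.15],"roll": 0,"fingers": -1}
    - {"slide": [0,0,-0.1],"roll": 0,"fingers": -1}
    - {"slide": [0,0,0],"roll": 0,"fingers": -1}

```text
t: 9.78
tool_pos: [0.6299, -0.0581, 0.0415]
orientation: [1.189, 1.223, -1.189]
force: [-0.7, 1.1, -3.7]
opening: 0.0295
```

Request:
play_rows:
  plan:
    - {"slide": [0,0,-0.05],"roll": 0,"fingers": -1}
    - {"slide": [0,0,0],"roll": 0,"fingers": -1}

```text
t: 10.02
tool_pos: [0.6303, -0.0581, 0.0405]
orientation: [1.189, 1.222, -1.189]
force: [-0.2, -0.1, -2.9]
opening: 0.0291
```

Request:
play_rows:
  plan:
    - {"slide": [0,0,-0.03],"roll": 0,"fingers": -1}
    - {"slide": [0,0,0],"roll": 0,"fingers": -1}

```text
t: 10.28
tool_pos: [0.6303, -0.0581, 0.0403]
orientation: [1.189, 1.222, -1.189]
force: [-3.5, 1.8, 5.6]
opening: 0.0295
```

Contact: Fz went from -3 to +5.6 N at TCP z 40.3 mm, as expected. I'll release.

Request:
play_rows:
  plan:
    - {"slide": [0,0,0.02],"roll": 0,"fingers": -0.2}
    - {"slide": [0,0,0],"roll": 0,"fingers": 0.1}
    - {"slide": [0,0,0],"roll": 0,"fingers": 0.1}
    - {"slide": [0,0,0],"roll": 0,"fingers": 0.1}

```text
t: 10.78
tool_pos: [0.6303, -0.0582, 0.0401]
orientation: [1.189, 1.222, -1.189]
force: [-0.7, 0.0, -0.4]
opening: 0.0511
```

Run:
```python
from h import *
st(); im=robot.read_camera("side"); crop("side",im,240,180,140,120,5,"s5");im=robot.read_camera("top"); crop("top",im,205,165,200,60,4,"t5");st()
```

```text
t 10.78 pos [ 0.6303 -0.0582  0.0401] F [-0.73  0.01 -0.38] op 0.0511 jaw 1.58 ax [ 0. -0. -1.]
t 10.88 pos [ 0.6302 -0.0582  0.0401] F [-0.4  -0.76 -0.03] op 0.0512 jaw 1.58 ax [ 0. -0. -1.]
```

View pics/s5.png

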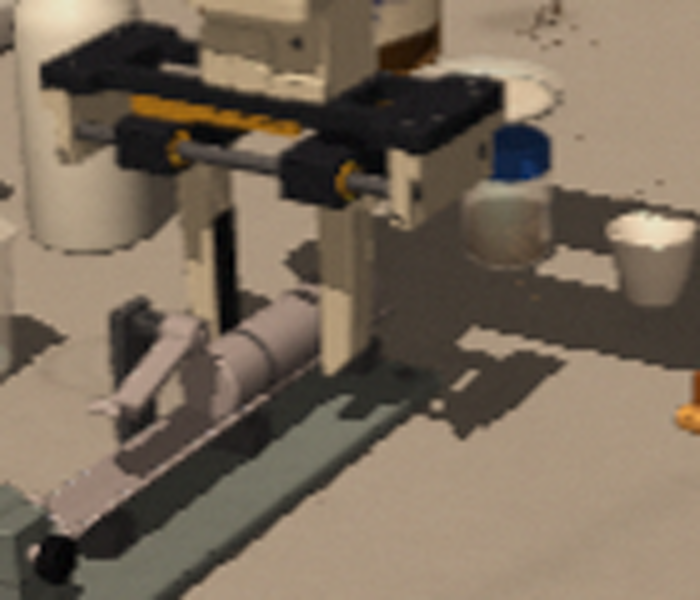

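View pics/t5.png

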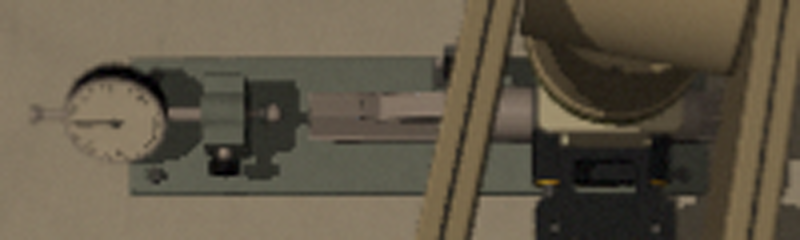

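The rod lies in the groove, with its front end behind the lever (side crop (222,385)). Now I'll rise, shut the fingers, and come down behind the rear end.

Request:
play_rows:
  plan:
    - {"slide": [0,0,0.5],"roll": 0,"fingers": 0.1}
    - {"slide": [0,0,1],"roll": 0,"fingers": 0.1}
    - {"slide": [0,0,0.3],"roll": 0,"fingers": 0.1}
    - {"slide": [0.02,-0.6,0],"roll": 0,"fingers": -1}
    - {"slide": [0.02,-0.8,0],"roll": 0,"fingers": -1}
    - {"slide": [0.02,-0.8,0],"roll": 0,"fingers": -1}
    - {"slide": [0.02,-0.7,0],"roll": 0,"fingers": -1}
    - {"slide": [0,0,0],"roll": 0,"fingers": -1}
    - {"slide": [0,0,-0.5],"roll": 0,"fingers": -1}
    - {"slide": [0,0,-0.8],"roll": 0,"fingers": -1}
    - {"slide": [0,0,-0.4],"roll": 0,"fingers": -1}
    - {"slide": [0,0,0],"roll": 0,"fingers": -1}

```text
t: 12.38
tool_pos: [0.6314, -0.1441, 0.0412]
orientation: [1.188, 1.226, -1.19]
force: [0.1, 0.1, 0.4]
opening: 0.0005
```

Run:
```python
from h import *
st(); im=robot.read_camera("side"); crop("side",im,240,180,140,120,5,"s6");im=robot.read_camera("top"); crop("top",im,205,165,200,60,4,"t6");st()
```

```text
t 12.38 pos [ 0.6314 -0.1441  0.0412] F [0.14 0.06 0.43] op 0.0005 jaw 1.63 ax [-0.003  0.001 -1.   ]
t 12.47 pos [ 0.6329 -0.1448  0.0435] F [0.17 0.44 1.5 ] op 0.0001 jaw 1.61 ax [ 0. -0. -1.]
```

View pics/s6.png

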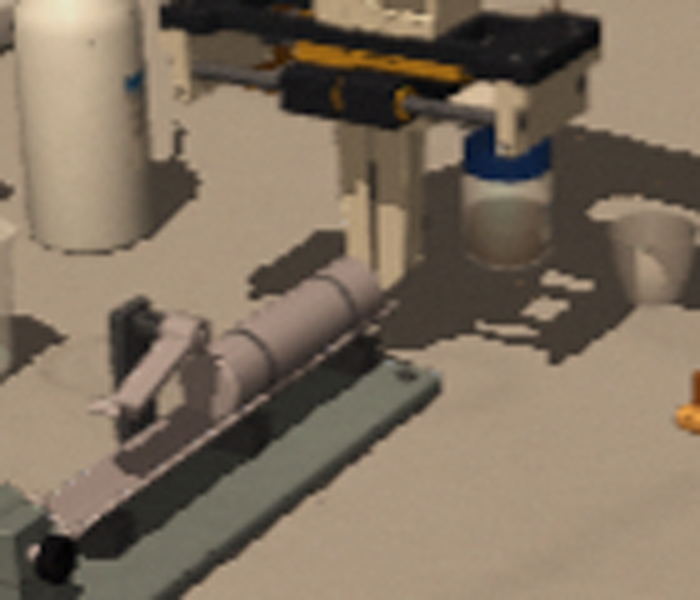

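View pics/t6.png

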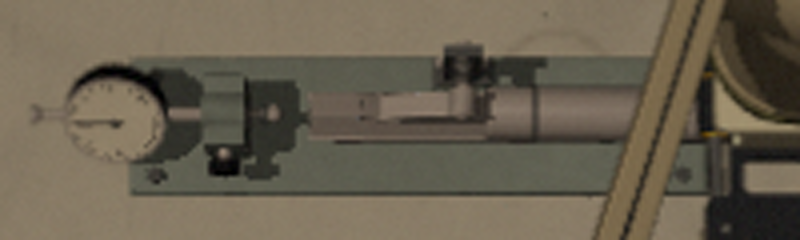

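The fingers are shut behind the rod's rear end, and the rod lies flat with its front end at top crop (488,112), about comparator x = -35 mm. The needle points left, at rest. I'll push along the groove.

Request:
play_rows:
  plan:
    - {"slide": [-0.01,0.3,0],"roll": 0,"fingers": -1}
    - {"slide": [0,0.15,0],"roll": 0,"fingers": -1}
    - {"slide": [0,0.1,0],"roll": 0,"fingers": -1}
    - {"slide": [0,0.1,0],"roll": 0,"fingers": -1}
    - {"slide": [0,0.1,0],"roll": 0,"fingers": -1}

```text
t: 13.1
tool_pos: [0.6326, -0.1237, 0.0437]
orientation: [1.188, 1.22, -1.189]
force: [-1.9, -5.6, 1.9]
opening: 0.0004
```

Request:
play_rows:
  plan:
    - {"slide": [0,0.1,0],"roll": 0,"fingers": -1}
    - {"slide": [0,0.15,0],"roll": 0,"fingers": -1}
    - {"slide": [-0.01,0.15,0],"roll": 0,"fingers": -1}
    - {"slide": [0,0.15,0],"roll": 0,"fingers": -1}
    - {"slide": [0,0.15,0],"roll": 0,"fingers": -1}
    - {"slide": [-0.01,0.15,0],"roll": 0,"fingers": -1}
    - {"slide": [0,0.15,0],"roll": 0,"fingers": -1}

```text
t: 13.98
tool_pos: [0.6317, -0.094, 0.0437]
orientation: [1.188, 1.22, -1.19]
force: [-1.9, -6.5, 4.3]
opening: 0.0007
```

Run:
```python
from h import *
st(); im=robot.read_camera("side"); crop("side",im,240,180,140,120,5,"s7");im=robot.read_camera("top"); crop("top",im,205,165,200,60,4,"t7");st()
```

```text
t 13.97 pos [ 0.6317 -0.094   0.0437] F [-1.94 -6.53  4.28] op 0.0007 jaw 1.55 ax [ 0.    -0.002 -1.   ]
t 14.07 pos [ 0.6317 -0.0934  0.0437] F [-0.98 -4.78  3.17] op 0.0003 jaw 1.57 ax [ 0.    -0.001 -1.   ]
```

View pics/s7.png

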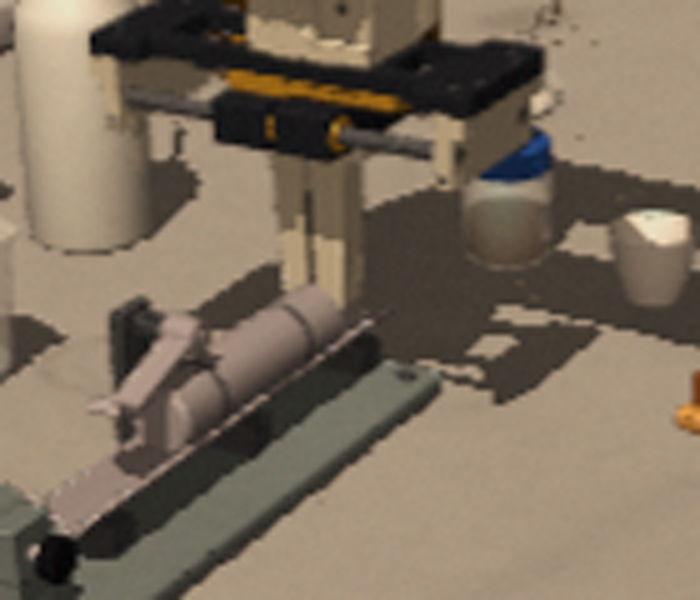

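View pics/t7.png

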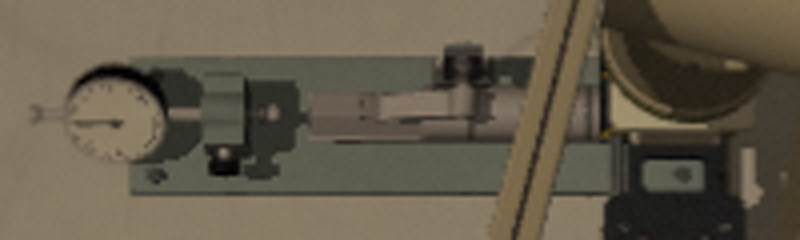

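Request:
play_rows:
  plan:
    - {"slide": [-0.01,0.12,0],"roll": 0,"fingers": -1}
    - {"slide": [0,0.12,0],"roll": 0,"fingers": -1}
    - {"slide": [0,0.12,0],"roll": 0,"fingers": -1}
    - {"slide": [-0.01,0.1,0],"roll": 0,"fingers": -1}
    - {"slide": [0,0.1,0],"roll": 0,"fingers": -1}
    - {"slide": [0,0.08,0],"roll": 0,"fingers": -1}

```text
t: 14.82
tool_pos: [0.6312, -0.0756, 0.0437]
orientation: [1.187, 1.219, -1.191]
force: [-2.2, -10.5, 2.9]
opening: 0.0005
```

Request:
play_rows:
  plan:
    - {"slide": [0,0.08,0],"roll": 0,"fingers": -1}
    - {"slide": [-0.01,0.08,0],"roll": 0,"fingers": -1}
    - {"slide": [0,0.08,0],"roll": 0,"fingers": -1}
    - {"slide": [0,0.08,0],"roll": 0,"fingers": -1}

```text
t: 15.32
tool_pos: [0.6309, -0.0662, 0.0437]
orientation: [1.187, 1.219, -1.191]
force: [-0.9, -11.3, 3.1]
opening: 0.0003
```

Request:
play_rows:
  plan:
    - {"slide": [0,0.08,0],"roll": 0,"fingers": -1}
    - {"slide": [-0.01,0.08,0],"roll": 0,"fingers": -1}
    - {"slide": [0,0.08,0],"roll": 0,"fingers": -1}
    - {"slide": [0,0.08,0],"roll": 0,"fingers": -1}

```text
t: 15.82
tool_pos: [0.6306, -0.0566, 0.0437]
orientation: [1.187, 1.219, -1.191]
force: [-2.7, -11.4, 2.6]
opening: 0.0004
```

Run:
```python
from h import *
st(); im=robot.read_camera("side"); crop("side",im,230,180,150,120,5,"s8");im=robot.read_camera("top"); crop("top",im,205,165,200,60,4,"t8");st()
```

```text
t 15.82 pos [ 0.6306 -0.0566  0.0437] F [ -2.68 -11.35   2.59] op 0.0004 jaw 1.53 ax [ 0.    -0.003 -1.   ]
t 15.93 pos [ 0.6306 -0.0561  0.0437] F [-1.74 -7.87  3.49] op 0.0006 jaw 1.55 ax [ 0.    -0.003 -1.   ]
```

View pics/s8.png

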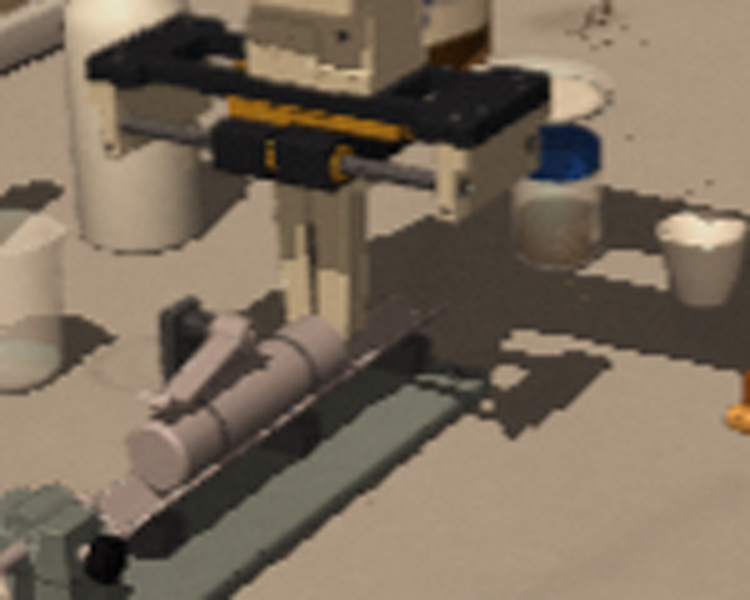

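View pics/t8.png

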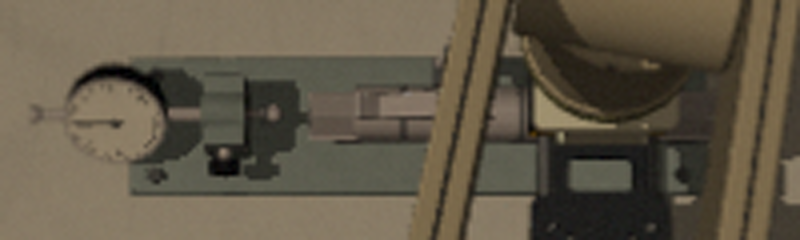

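The rod is under the lever, with its front end at top crop (357,115). The gauge ball is at (274,113), so about 40 mm remains. The needle hasn't moved.

Request:
play_rows:
  plan:
    - {"slide": [0,0.08,0],"roll": 0,"fingers": -1}
    - {"slide": [-0.01,0.08,0],"roll": 0,"fingers": -1}
    - {"slide": [0,0.08,0],"roll": 0,"fingers": -1}
    - {"slide": [0,0.08,0],"roll": 0,"fingers": -1}
    - {"slide": [-0.01,0.08,0],"roll": 0,"fingers": -1}
    - {"slide": [0,0.08,0],"roll": 0,"fingers": -1}
    - {"slide": [0,0.08,0],"roll": 0,"fingers": -1}
    - {"slide": [0,0.08,0],"roll": 0,"fingers": -1}
    - {"slide": [0,0.08,0],"roll": 0,"fingers": -1}
    - {"slide": [-0.01,0.06,0],"roll": 0,"fingers": -1}

```text
t: 17.18
tool_pos: [0.6299, -0.0331, 0.0437]
orientation: [1.188, 1.219, -1.19]
force: [0.1, -9.9, 2.6]
opening: 0.0005
```

Run:
```python
from h import *
st(); im=robot.read_camera("top"); crop("top",im,210,170,100,50,8,"t9");st()
```

```text
t 17.18 pos [ 0.6299 -0.0331  0.0437] F [ 0.07 -9.91  2.55] op 0.0005 jaw 1.53 ax [ 0.001 -0.003 -1.   ]
t 17.23 pos [ 0.6299 -0.0327  0.0437] F [-1.31 -7.48  2.13] op 0.0006 jaw 1.54 ax [ 0.001 -0.003 -1.   ]
```

View pics/t9.png

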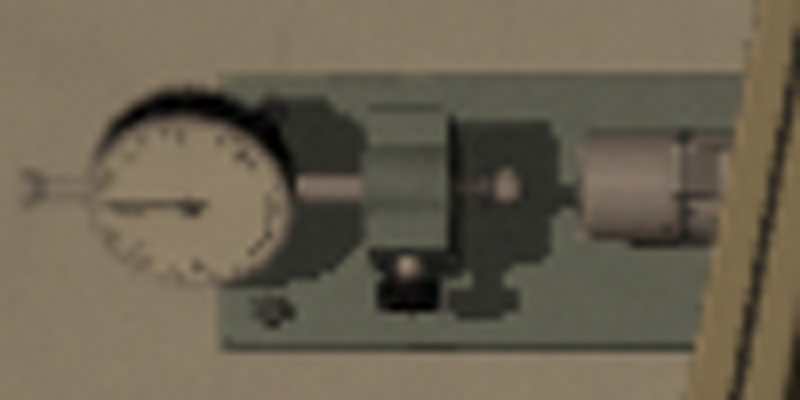

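The rod front is at crop (583,185) and the ball's edge at (520,185), leaving about 17 mm. The needle is still at rest.

Request:
play_rows:
  plan:
    - {"slide": [0,0.08,0],"roll": 0,"fingers": -1}
    - {"slide": [0,0.08,0],"roll": 0,"fingers": -1}
    - {"slide": [-0.01,0.08,0],"roll": 0,"fingers": -1}
    - {"slide": [0,0.06,0],"roll": 0,"fingers": -1}
    - {"slide": [0,0.06,0],"roll": 0,"fingers": -1}
    - {"slide": [0,0.04,0],"roll": 0,"fingers": -1}
    - {"slide": [0,0,0],"roll": 0,"fingers": -1}

```text
t: 18.1
tool_pos: [0.6295, -0.0208, 0.0437]
orientation: [1.188, 1.219, -1.19]
force: [-1.1, -9.7, 2.3]
opening: 0.0004
```

```bash
cat > look.py <<'E'
from h import *
import sys
st(); im=robot.read_camera("top"); crop("top",im,210,170,100,50,8,sys.argv[1])
E
python3 look.py t10
```

```text
t 18.1 pos [ 0.6295 -0.0208  0.0437] F [-1.08 -9.73  2.33] op 0.0004 jaw 1.54 ax [ 0.    -0.003 -1.   ]
```

View pics/t10.png

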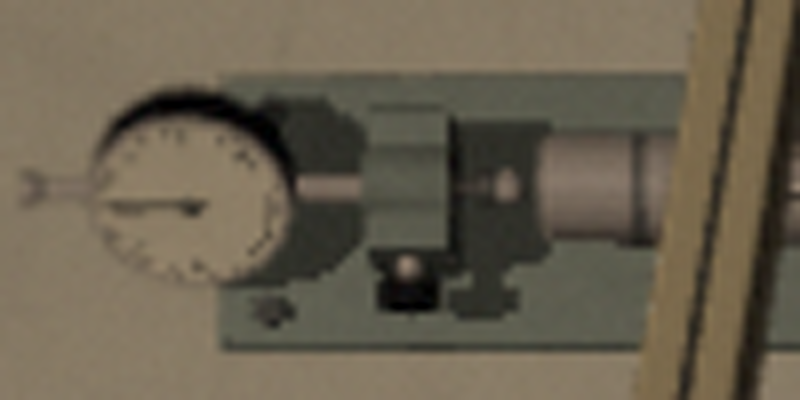

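The gap is now about 6 mm (rod edge at 542, ball edge at 520) and the needle hasn't moved.

Request:
play_rows:
  plan:
    - {"slide": [0,0.04,0],"roll": 0,"fingers": -1}
    - {"slide": [0,0.04,0],"roll": 0,"fingers": -1}
    - {"slide": [0,0.04,0],"roll": 0,"fingers": -1}
    - {"slide": [0,0,0],"roll": 0,"fingers": -1}
    - {"slide": [0,0,0],"roll": 0,"fingers": -1}

```text
t: 18.77
tool_pos: [0.6294, -0.0173, 0.0437]
orientation: [1.187, 1.22, -1.191]
force: [-1.7, -8.9, 3.4]
opening: 0.0005
```

```bash
python3 look.py t11
```

```text
t 18.77 pos [ 0.6294 -0.0173  0.0437] F [-1.67 -8.9   3.39] op 0.0005 jaw 1.54 ax [ 0.    -0.003 -1.   ]
```

View pics/t11.png

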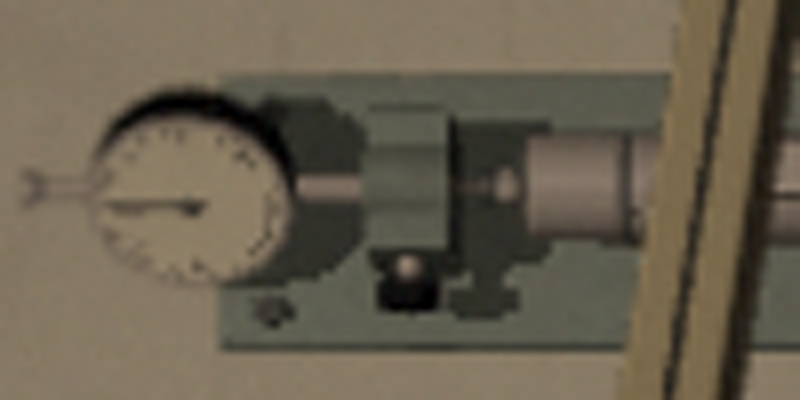

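The gap is about 1.5 to 2 mm, and the needle hasn't moved. I'll add a needle readout and go in sub-millimetre steps.

```bash
cat > look.py <<'E'
from h import *
import sys
s=st(); im=robot.read_camera("top"); crop("top",im,216,176,64,36,12,sys.argv[1])
g=cv2.cvtColor(im,cv2.COLOR_RGB2GRAY).astype(np.float32)
cx,cy=233.8,195.8
th=np.arange(0,360,3); r=np.arange(2.5,8,.5)
X=(cx+np.cos(np.radians(th))[:,None]*r).astype(np.float32);Y=(cy+np.sin(np.radians(th))[:,None]*r).astype(np.float32)
v=cv2.remap(g,X,Y,cv2.INTER_LINEAR).mean(1); i=np.argsort(v)[:5]; print("needle(img cw deg)",th[i],v[i].round(0),"mean",v.mean().round(0))
E
python3 look.py t12
```

```text
t 18.82 pos [ 0.6294 -0.0173  0.0437] F [-2.83 -8.97  3.53] op 0.0007 jaw 1.54 ax [ 0.    -0.003 -1.   ]
needle(img cw deg) [189 186 183 192 180] [ 95.  95.  99. 100. 103.] mean 124.0
```

Request:
play_rows:
  plan:
    - {"slide": [0,0.03,0],"roll": 0,"fingers": -1}
    - {"slide": [0,0,0],"roll": 0,"fingers": -1}

```text
t: 19.12
tool_pos: [0.6294, -0.0166, 0.0437]
orientation: [1.187, 1.219, -1.191]
force: [-2.3, -9.0, 3.4]
opening: 0.0007
```

```bash
python3 look.py t13
```

```text
t 19.12 pos [ 0.6294 -0.0166  0.0437] F [-2.32 -9.01  3.4 ] op 0.0007 jaw 1.53 ax [ 0.    -0.003 -1.   ]
needle(img cw deg) [189 186 192 183 195] [ 94.  95.  99. 100. 106.] mean 124.0
```

View pics/t13.png

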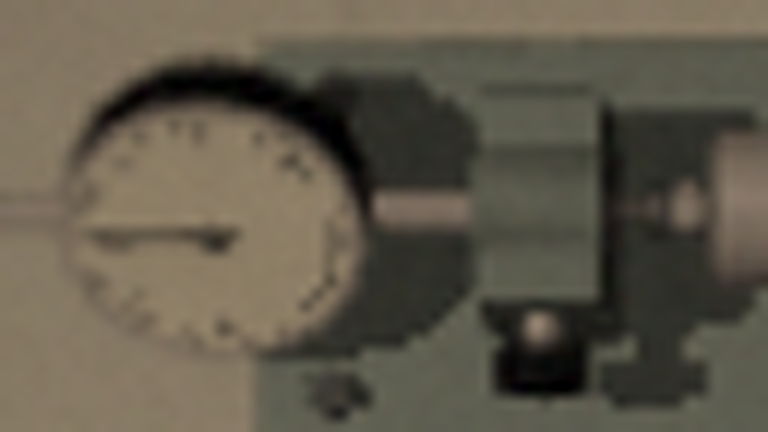

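There's still a small gap (ball at crop (688,205), rod edge at 715) and the needle is unmoved.

Request:
play_rows:
  plan:
    - {"slide": [0,0.02,0],"roll": 0,"fingers": -1}
    - {"slide": [0,0,0],"roll": 0,"fingers": -1}

```text
t: 19.42
tool_pos: [0.6294, -0.0164, 0.0437]
orientation: [1.187, 1.219, -1.191]
force: [-2.3, -12.1, 3.7]
opening: 0.001
```

```bash
python3 look.py t14
```

```text
t 19.43 pos [ 0.6294 -0.0164  0.0437] F [ -2.3  -12.12   3.73] op 0.001 jaw 1.53 ax [ 0.    -0.003 -1.   ]
needle(img cw deg) [189 186 192 183 195] [ 84.  85.  91.  95. 101.] mean 124.0
```

Request:
play_rows:
  plan:
    - {"slide": [0,0.02,0],"roll": 0,"fingers": -1}
    - {"slide": [0,0,0],"roll": 0,"fingers": -1}

```text
t: 19.73
tool_pos: [0.6294, -0.0159, 0.0437]
orientation: [1.187, 1.219, -1.191]
force: [-2.0, -12.4, 3.3]
opening: 0.0006
```

```bash
python3 look.py t15
```

```text
t 19.73 pos [ 0.6294 -0.0159  0.0437] F [ -2.01 -12.42   3.26] op 0.0006 jaw 1.53 ax [ 0.    -0.004 -1.   ]
needle(img cw deg) [201 204 198 207 195] [ 92.  93.  97. 100. 104.] mean 124.0
```

The needle has started turning (187° to 202°, about 0.2 mm), so the rod has reached the contact. I'll continue in small steps toward about 1 mm.

Request:
play_rows:
  plan:
    - {"slide": [0,0.02,0],"roll": 0,"fingers": -1}
    - {"slide": [0,0,0],"roll": 0,"fingers": -1}

```text
t: 20.02
tool_pos: [0.6294, -0.0156, 0.0437]
orientation: [1.187, 1.219, -1.191]
force: [-2.3, -13.9, 3.7]
opening: 0.0009
```

```bash
python3 look.py t16
```

```text
t 20.02 pos [ 0.6294 -0.0156  0.0437] F [ -2.26 -13.91   3.66] op 0.0009 jaw 1.52 ax [ 0.    -0.004 -1.   ]
needle(img cw deg) [219 222 216 225 213] [ 89.  91.  93.  97. 100.] mean 124.0
```

Request:
play_rows:
  plan:
    - {"slide": [0,0.02,0],"roll": 0,"fingers": -1}
    - {"slide": [0,0,0],"roll": 0,"fingers": -1}

```text
t: 20.32
tool_pos: [0.6294, -0.0151, 0.0437]
orientation: [1.187, 1.218, -1.192]
force: [-2.0, -13.4, 3.1]
opening: 0.0004
```

```bash
python3 look.py t17
```

```text
t 20.32 pos [ 0.6294 -0.0151  0.0437] F [ -1.99 -13.36   3.11] op 0.0004 jaw 1.52 ax [ 0.    -0.004 -1.   ]
needle(img cw deg) [240 243 237 246 234] [86. 87. 89. 93. 95.] mean 123.0
```

Request:
play_rows:
  plan:
    - {"slide": [0,0.02,0],"roll": 0,"fingers": -1}
    - {"slide": [0,0,0],"roll": 0,"fingers": -1}
    - {"slide": [0,0,0],"roll": 0,"fingers": -1}

```text
t: 20.75
tool_pos: [0.6294, -0.0147, 0.0437]
orientation: [1.186, 1.218, -1.192]
force: [-2.4, -13.8, 3.0]
opening: 0.0009
```

```bash
python3 look.py t18
```

```text
t 20.75 pos [ 0.6294 -0.0147  0.0437] F [ -2.36 -13.84   2.99] op 0.0009 jaw 1.52 ax [ 0.    -0.004 -1.   ]
needle(img cw deg) [273 270 267 276 264] [ 84.  86.  93.  94. 101.] mean 123.0
```

View pics/t18.png

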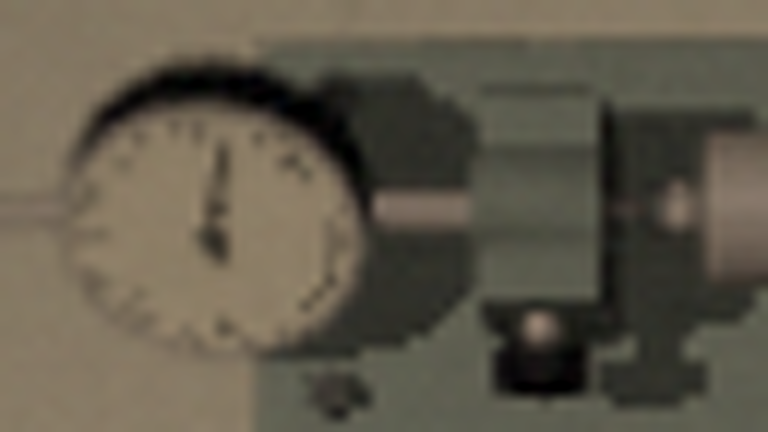

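The needle has turned about 84°, roughly 1.15 mm: firm, and well short of the 2.5 mm stop. I'll back straight off, then check that it holds.

Request:
play_rows:
  plan:
    - {"slide": [0,-0.03,0],"roll": 0,"fingers": -1}
    - {"slide": [0,-0.05,0],"roll": 0,"fingers": -1}
    - {"slide": [0,-0.1,0],"roll": 0,"fingers": -1}
    - {"slide": [0.01,-0.3,0],"roll": 0,"fingers": -1}
    - {"slide": [0.01,-0.5,0],"roll": 0,"fingers": -1}
    - {"slide": [0,0,0],"roll": 0,"fingers": -1}

```text
t: 21.55
tool_pos: [0.6299, -0.0422, 0.0431]
orientation: [1.19, 1.221, -1.19]
force: [-0.2, -0.1, -0.0]
opening: 0.0005
```

```bash
python3 look.py t19
```

```text
t 21.55 pos [ 0.6299 -0.0422  0.0431] F [-0.17 -0.07 -0.02] op 0.0005 jaw 1.5 ax [-0. -0. -1.]
needle(img cw deg) [264 261 267 270 273] [91. 91. 91. 92. 95.] mean 123.0
```

View pics/t19.png

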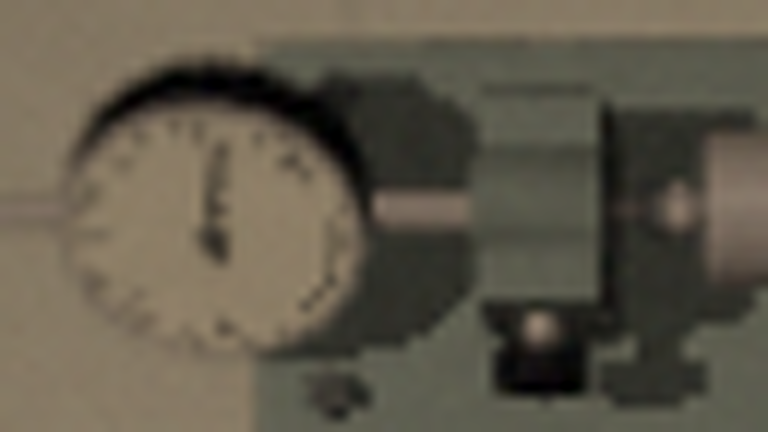

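It holds after a slight settling (needle at about 267°, force zero). I'll lift clear, wait, and check again.

Request:
play_rows:
  plan:
    - {"slide": [0,-0.3,0.3],"roll": 0,"fingers": -1}
    - {"slide": [0,0,0.8],"roll": 0,"fingers": -1}
    - {"slide": [0,0,1],"roll": 0,"fingers": -1}
    - {"slide": [0,0,0.8],"roll": 0,"fingers": -1}
    - {"slide": [0,0,0.5],"roll": 0,"fingers": -1}
    - {"slide": [0,0,0],"roll": 0,"fingers": -1}
    - {"slide": [0,0,0],"roll": 0,"fingers": -1}
    - {"slide": [0,0,0],"roll": 0,"fingers": -1}
    - {"slide": [0,0,0],"roll": 0,"fingers": -1}
    - {"slide": [0,0,0],"roll": 0,"fingers": -1}
    - {"slide": [0,0,0],"roll": 0,"fingers": -1}
    - {"slide": [0,0,0],"roll": 0,"fingers": -1}

```text
t: 23.1
tool_pos: [0.6299, -0.0498, 0.1451]
orientation: [1.189, 1.222, -1.189]
force: [-0.5, 0.3, 0.3]
opening: 0.0005
```

```bash
python3 look.py t20; python3 -c "
from h import *
im=robot.read_camera('side');cv2.imwrite('pics/s20.png',im[:,:,::-1]);st()"
```

```text
t 23.1 pos [ 0.6299 -0.0498  0.1451] F [-0.54  0.29  0.33] op 0.0005 jaw 1.58 ax [ 0.  0. -1.]
needle(img cw deg) [264 261 267 270 258] [91. 91. 92. 92. 95.] mean 123.0
t 23.2 pos [ 0.63   -0.0497  0.1452] F [-0.16 -0.3   0.13] op 0.0001 jaw 1.58 ax [ 0. -0. -1.]
```

View pics/s20.png

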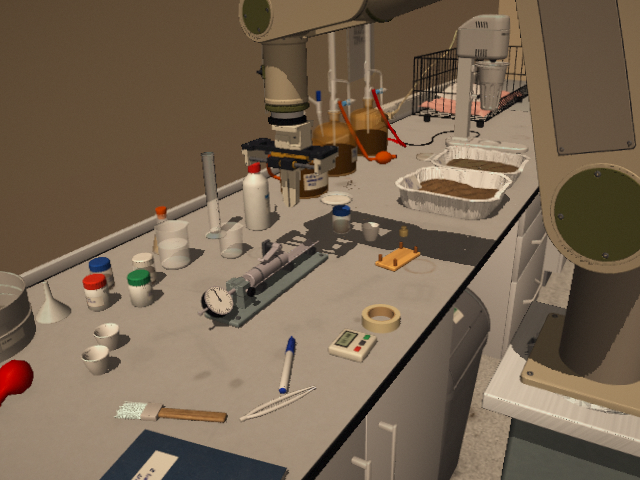

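View pics/t20.png

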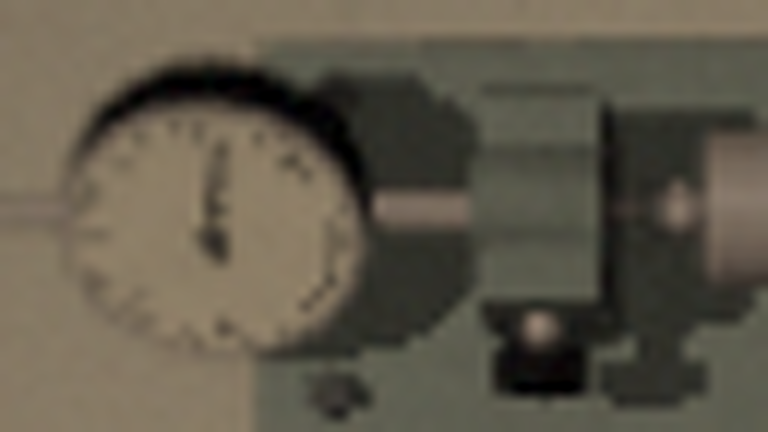

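The side view shows the rod held under the lever at (270,265), the rest empty at (398,258), the bystanders in place, and the gripper well clear. The needle stayed steady for over 1.5 s, so I'm handing in.

```bash
python3 -c "
from plant import robot
print(robot.close_job())"
```

```text
the job is handed in; nothing more can be done
None
```

The rod is off its rest, lying in the V-groove, held by the hold-down lever and pressing on the dial gauge. I handed the job in at about 23 s of the 72 s allowed.

- **Pick and lay:** I gripped the rod at its middle with 15 N and laid it in the open end of the groove by feel. The rod was released just as the groove took its weight.
- **Push:** I pushed the rod's rear end with the shut fingers, in small steps. The last few millimetres were steps of about 0.5 mm with a needle check after each. The highest force seen along the groove was 14 N.
- **Gauge:** The needle turned about 84° (roughly 1.15 mm), well short of the 2.5 mm end stop. It settled back to about 80° (1.1 mm) when I let go. That is from a dial only a few pixels across and seen at an angle, so it could be off by around 0.1 mm.
- **Last checks:** With the gripper lifted clear, the force read zero and the needle stayed put for more than 1.5 s. The last side picture shows the rod under the lever, the rest empty and the bystanders apparently where they were, though I checked those by eye only.

**Disagreements:**
- The side camera put the rod 2 to 3 mm off from the top camera, about what the calibration allows.
- The turn toward the groove overshot by 1.5°, which I corrected before lowering the rod.

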